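Right the fallen pump bottles and prime their pumps

ROBOT

A 6-joint arm with a two-finger parallel gripper is mounted at the origin on the work surface. World frame = base frame: x ahead of the robot, y to its left, z up, the work surface at z = 0. Lengths are in mm, angles in rad, forces in N, time in s.
With the tool pointing down it reaches from about 275 to 750 mm from the base axis. Payload 10.2 kg.
Tool frame: the origin (TCP) lies at the centre of the arm's flange, where the gripper is bolted on; the fingertips stand 173 mm ahead of it and the grasp point (between the pads) lies 155 mm ahead of it; z points along the fingers, y is the line along which they close (so a half turn about z gives the same grasp; the last joint's range is limited). The gripper opens to 85 mm and grips with 20 to 120 N. Pads are 22 mm wide; open, the fingers measure 114 mm over their backs; the gripper's body (76 mm by 85 mm) begins 54 mm behind the grasp point. The pads swing forward as they close: fully open they stand 13 mm farther back than shut.
Start: joints at [-1.481, 0.313, 1.498, -0, 1.331, -0.223], TCP at [161.542, -499.536, 404.694] pointing down, gripper open.
Joint ranges: [-2.94, 2.94], [-0.97, 2.17], [0.19, 2.56], [-1.23, 4.37], [0.02, 3.11], [-2.88, 2.88]. Speed limits (rad/s): [2.39, 2.39, 3.01, 3.14, 3.14, 3.14].

INTERFACE

Orientations are given as a unit quaternion [w, x, y, z].
In Python, from rig import ctrl, eyes, readout, workorder gives the robot as it stands (ctrl), with the cameras (eyes), the readings (readout) and the job (workorder).
- The arm moves only by the shell command python3 steer.py 'ROWS' [OPENING] [FORCE]. ROWS is a JSON list of rows, 1 to 8 of them, each of 6 numbers: dx, dy, dz in mm, then a rotation vector rx, ry, rz in rad; each row is the pose to reach, as a shift and turn from the pose commanded when the command began, along the tool's axes at that moment; what a row does not reach only later rows make up. A row lasts 1/10 s, in which the tool goes at most 50 mm and 0.15 rad, less where a joint would pass 70% of its speed; a pose out of reach is approached as far as the arm can. OPENING is the opening from 0.0 (shut) to 1.0 (fully open), set as the command begins (- or left out keeps the last). The fingers move at their own pace and stop on an object; FORCE is the grip in N (left out, the last holds). Time passes only in rows, so rows that do not move let the fingers close. It prints the time, the measured TCP pose, the force, the opening and the grip force at its end.
- readout.sense(): the state, without advancing time (a new reading comes with each control period).
- eyes.capture(name): name is "scene" or "top"; returns the picture (480x640x3 uint8, red, green, blue); there is no depth.
- eyes.calibration(name): a dict with "fx", "fy", "cx", "cy" (pixels), "position" and "attitude" of the camera in the world. Camera axes: x right, y down, z forward; pixel columns grow to the right and rows downward; lengths in mm; the calibration is good to about 2 mm. A picture is of the moment at which its call begins. calibration takes no time and is no camera call.
- workorder.finish_job(): hands the job in; it is judged then, once.
The state is a dict: "time_s": time; "joints": joint angles; "dq": joint speeds; "tau": joint torques, N m; "eef_pos": TCP position; "ee_rot": TCP orientation; "force": force on the tool from outside, world axes, zero at the start; "wrist_torque": the same for the moment, N m; "grip_width": opening from 0.0 (shut) to 1.0 (fully open); "grip_force": force on a finger pad.
Only numpy, scipy, OpenCV 4.12 (cv2) and the standard library are available. Lean on these libraries where they do the work, as an engineer would, in place of code of your own. Each camera call takes 0.05 s, during which the arm holds its last target. There are 200 camera calls.

TASK

Someone has knocked over the square pump bottles on the workshop bench. Stand every one of them upright, wholly on the black rubber mat; then, once all are standing, prime them one after another from the tallest to the shortest by pressing each pump head fully down to its stop and letting it spring back. Leave all the bottles standing on the mat and do not disturb the hub, the parts bin or the wrench.

Things in the scene. Friction and masses are not known exactly. Their poses are not given: they have to be found in the camera images.
- mat: Black rubber mat fixed flat on the bench, 200 by 200 by 4 mm thick; origin at the centre of its underside. The bottles are to stand on it.
- bottle_1: White square pump bottle, tallest of four; None at the start = absent. Body 58 x 58 x 118 mm, weighted in its grey foot, then a black collar 36 mm wide, 10 mm tall, then the pump head; 150 mm in all. Flat sides. 0.14 to 0.36 kg. Origin: centre of its base; z axis: from base to pump head. At first it lies on a side, origin 29 mm above the bench, head sideways, away from the mat.
- pump_1 (a joint): Spring plunger of bottle_1: 0 when up, 0.012 m when pressed down to its stop on the collar (along the bottle's -z). 3 N starts it, 9 N holds it at the stop; it springs back when let go.
- head_1 (a point): Centre of the flat top of bottle_1's pump head (black disc 36 mm across, 10 mm thick, with a small nozzle reaching 24 mm from the axis); 150 mm from the base when up, and it moves with the head.
- bottle_2: White square pump bottle, second tallest of four; None at the start = absent. Body 58 x 58 x 102 mm, weighted in its grey foot, then a black collar 36 mm wide, 10 mm tall, then the pump head; 134 mm in all. Flat sides. 0.14 to 0.36 kg. Origin: centre of its base; z axis: from base to pump head. At first it lies on a side, origin 29 mm above the bench, head sideways, away from the mat.
- pump_2 (a joint): Spring plunger of bottle_2: 0 when up, 0.012 m when pressed down to its stop on the collar (along the bottle's -z). 3 N starts it, 9 N holds it at the stop; it springs back when let go.
- head_2 (a point): Centre of the flat top of bottle_2's pump head (black disc 36 mm across, 10 mm thick, with a small nozzle reaching 24 mm from the axis); 134 mm from the base when up, and it moves with the head.
- bottle_3: White square pump bottle, third tallest of four; None at the start = absent. Body 58 x 58 x 86 mm, weighted in its grey foot, then a black collar 36 mm wide, 10 mm tall, then the pump head; 118 mm in all. Flat sides. 0.14 to 0.36 kg. Origin: centre of its base; z axis: from base to pump head. At first it lies on a side, origin 29 mm above the bench, head sideways, away from the mat.
- pump_3 (a joint): Spring plunger of bottle_3: 0 when up, 0.012 m when pressed down to its stop on the collar (along the bottle's -z). 3 N starts it, 9 N holds it at the stop; it springs back when let go.
- head_3 (a point): Centre of the flat top of bottle_3's pump head (black disc 36 mm across, 10 mm thick, with a small nozzle reaching 24 mm from the axis); 118 mm from the base when up, and it moves with the head.
- bottle_4: White square pump bottle, shortest of four; None at the start = absent. Body 58 x 58 x 70 mm, weighted in its grey foot, then a black collar 36 mm wide, 10 mm tall, then the pump head; 102 mm in all. Flat sides. 0.14 to 0.36 kg. Origin: centre of its base; z axis: from base to pump head. At first it lies on a side, origin 29 mm above the bench, head sideways, away from the mat.
- pump_4 (a joint): Spring plunger of bottle_4: 0 when up, 0.012 m when pressed down to its stop on the collar (along the bottle's -z). 3 N starts it, 9 N holds it at the stop; it springs back when let go.
- head_4 (a point): Centre of the flat top of bottle_4's pump head (black disc 36 mm across, 10 mm thick, with a small nozzle reaching 24 mm from the axis); 102 mm from the base when up, and it moves with the head.
- hub: Bystander: aluminium wheel hub standing on end, 58 mm across, 85 mm tall; origin at its underside.
- parts_bin: Bystander: open green plastic bin, 120 by 100 by 60 mm; origin at the centre of its underside.
- wrench: Bystander: steel wrench 170 mm long lying on the bench; origin at its middle.

How it is judged:
By the outcome, as a careful person would: the job done as asked, in the order asked, and still so for the second after the job is handed in, with the robot touching nothing.
Of bottle_1, bottle_2, bottle_3, bottle_4 only 3 to 4 are there at a start; the rules pass over those that are not, and their reading is None.
At some moment in a run one of bottle_1, bottle_2, bottle_3, bottle_4 may be knocked a few centimetres aside while the robot is not near it.
It also fails if it takes over 210 s, if anything falls off the work surface, if the arm or the gripper's body presses on something with over 40 N, if the wrist force passes 120 N, or if a joint passes its speed limit or range.

## Working session

There is one attempt and no reset: what is moved stays moved. The work goes in short steps, Python scripts to look and compute and a shell command to move; the robot and the scene stay as the last step left them, time stands still between calls to the robot, and variables do not carry over. Pictures are saved under pics/ and viewed, at most 14 in all, crops included, and the job is handed in when it is done.

```bash
ls; mkdir -p pics
python3 - <<'E'
from rig import ctrl, eyes, readout, workorder
import cv2,numpy as np
for n in("scene","top"):
    im=eyes.capture(n);cv2.imwrite(f"pics/{n}0.png",im[:,:,::-1]);print(n,eyes.calibration(n))
print(readout.sense())
E
```

```text
pics
rig.py
steer.py
scene {'fx': 601.2771130068577, 'fy': 601.2771130068577, 'cx': 319.29099478866704, 'cy': 233.59328954095827, 'position': array([1413.54176242,   25.07591354, 1068.89709341]), 'attitude': array([-0.2368269 ,  0.64972051,  0.6786128 , -0.24750949])}
top {'fx': 497.9837445250552, 'fy': 497.9837445250552, 'cx': 314.5227791434728, 'cy': 244.74240116204564, 'position': array([ 345.46141849,  -12.49012832, 1074.69297876]), 'attitude': array([-0.08228064,  0.74766894, -0.65521579,  0.07009509])}
{'time_s': 0.1, 'joints': array([-1.48140560e+00,  3.13400004e-01,  1.49831757e+00, -1.98102744e-05,
        1.33096265e+00, -2.23434502e-01]), 'dq': array([ 0.00143041, -0.00130223, -0.00155707,  0.00077605,  0.0004752 ,
        0.00050005]), 'tau': array([ 2.48102238e-03, -4.12901509e+01, -2.60144949e+01, -2.33406836e-04,
        3.03404071e-03,  4.40842925e-06]), 'eef_pos': array([ 161.5354781 , -499.50969198,  404.20553042]), 'ee_rot': array([-5.43212043e-04,  9.87791952e-01,  1.55777931e-01,  2.68197130e-05]), 'force': array([ 0.36384947, -0.03293505,  0.81659463]), 'wrist_torque': array([ 0.01297851,  0.01389721, -0.04287579]), 'grip_force': 0.0, 'grip_width': 1.0001080234507995}
```

View pics/scene0.png

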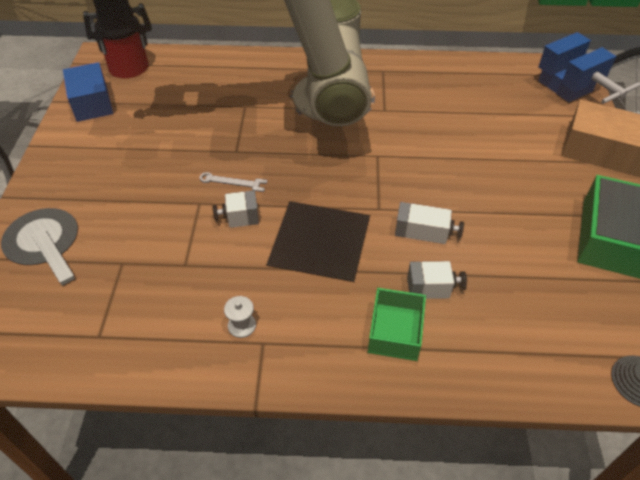

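View pics/top0.png

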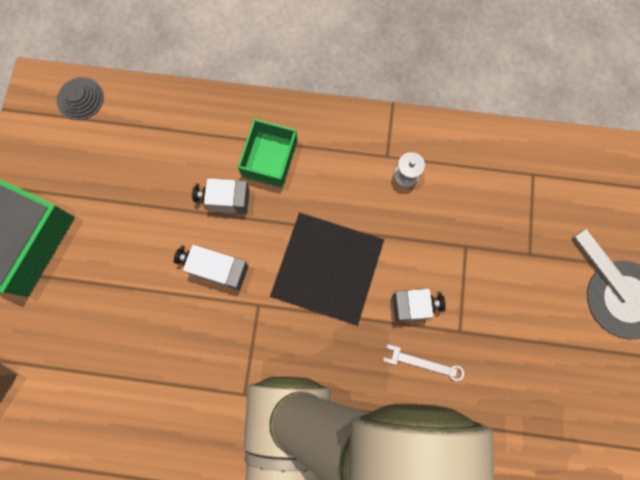

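```bash
cat > h.py <<'E'
from rig import ctrl, eyes, readout, workorder
import cv2,numpy as np
from scipy.spatial.transform import Rotation as R
def rot(q): return R.from_quat(np.array(q)[[1,2,3,0]])
def proj(name,P):
    c=eyes.calibration(name);p=rot(c["attitude"]).inv().apply(np.atleast_2d(P)-c["position"])
    return np.c_[c["fx"]*p[:,0]/p[:,2]+c["cx"],c["fy"]*p[:,1]/p[:,2]+c["cy"]].astype(np.float32)
def ray(name,uv,z):
    c=eyes.calibration(name);uv=np.atleast_2d(uv)
    d=rot(c["attitude"]).apply(np.c_[(uv[:,0]-c["cx"])/c["fx"],(uv[:,1]-c["cy"])/c["fy"],np.ones(len(uv))])
    return c["position"]+d*((z-c["position"][2])/d[:,2])[:,None]
X1,Y1=650,260   # warp: u=Y1-y, v=X1-x (1 px/mm)
def warp(name,im,z,w=520,h=420):
    P=[[X1,Y1,z],[X1,Y1-w,z],[X1-h,Y1-w,z],[X1-h,Y1,z]]
    return cv2.warpPerspective(im,cv2.getPerspectiveTransform(proj(name,P),np.float32([[0,0],[w,0],[w,h],[0,h]])),(w,h),flags=cv2.INTER_CUBIC)
def bright(im,t=200,amin=1200):
    m=cv2.inRange(im,(t,t,t),(255,255,255))
    out=[]
    for c in cv2.findContours(m,cv2.RETR_EXTERNAL,cv2.CHAIN_APPROX_NONE)[0]:
        if cv2.contourArea(c)>amin:
            (u,v),s,a=cv2.minAreaRect(c);out.append((round(X1-v),round(Y1-u),np.round(s),round(a,1)))
    return out
E
python3 - <<'E'
from h import *
st=[]
for n in("top","scene"):
    im=cv2.imread(f"pics/{n}0.png");w=warp(n,im,58);st.append(w)
    print(n,bright(w,185))
    m=warp(n,im,4);k=cv2.inRange(m,(0,0,0),(45,45,45))
    for c in cv2.findContours(k,cv2.RETR_EXTERNAL,cv2.CHAIN_APPROX_NONE)[0]:
        if cv2.contourArea(c)>15000:(u,v),s,a=cv2.minAreaRect(c);print("mat",X1-v,Y1-u,s,a)
cv2.imwrite("pics/w0.png",cv2.resize(np.vstack(st),None,fx=.71,fy=.71,interpolation=cv2.INTER_AREA) if 0 else np.vstack([st[0][100:400],st[1][100:400]]))
E
```

```text
top [(359, -205, array([111.,  33.]), 8.7), (474, -209, array([57., 45.]), 78.2), (497, 226, array([79., 57.]), 9.9)]
scene [(476, -210, array([54., 42.]), 76.8), (499, 227, array([76., 54.]), 9.5)]
```

View pics/w0.png

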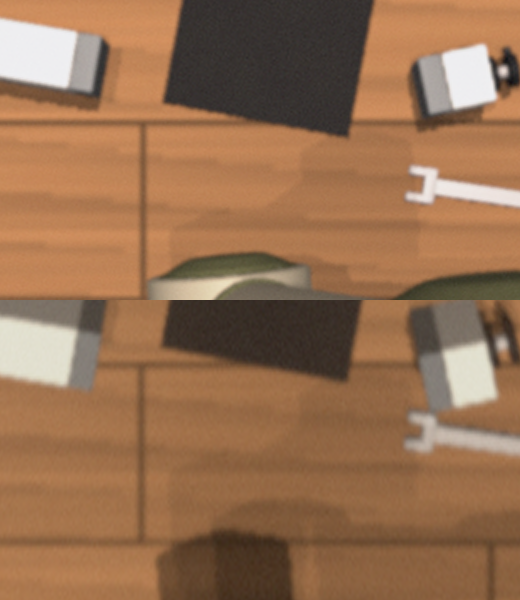

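```bash
sed -i 's/^X1,Y1=.*/X1,Y1=700,340/; s/w=520,h=420/w=620,h=340/' h.py
python3 - <<'E'
from h import *
st=[]
for n in("top","scene"):
    im=cv2.imread(f"pics/{n}0.png");w=warp(n,im,58);st.append(w[40:])
    print(n,bright(w,185))
    m=warp(n,im,4);k=cv2.inRange(m,(0,0,0),(60,60,60))
    for c in cv2.findContours(k,cv2.RETR_EXTERNAL,cv2.CHAIN_APPROX_NONE)[0]:
        if cv2.contourArea(c)>15000:(u,v),s,a=cv2.minAreaRect(c);print("mat",X1-v,Y1-u,s,a)
cv2.imwrite("pics/w1.png",np.vstack(st))
E
```

```text
top [(474, -209, array([57., 45.]), 78.2), (498, 233, array([93., 57.]), 10.0), (656, 237, array([57., 62.]), 86.4)]
mat 531.8697052001953 -12.5833740234375 (193.72744750976562, 193.87579345703125) 10.344857215881348
scene [(476, -210, array([54., 42.]), 76.8), (500, 234, array([90., 54.]), 9.6), (658, 238, array([53., 58.]), 86.4)]
mat 535.3146362304688 -12.74658203125 (191.66114807128906, 193.9284210205078) 10.366321563720703
```

View pics/w1.png

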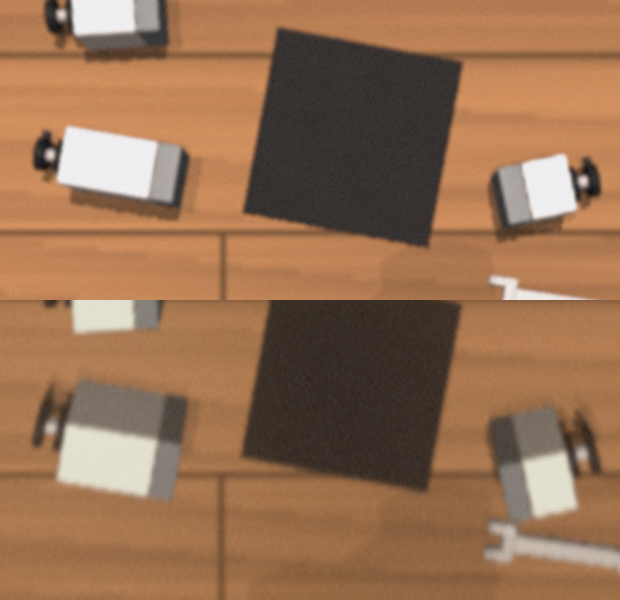

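```bash
cat >> h.py <<'E'
import json
def log():
    s=readout.sense();open("log.jsonl","a").write(json.dumps([list(s["joints"]),list(s["eef_pos"]),list(s["ee_rot"])])+"\n")
def need(G,az,tilt,back=0,flip=1,L=155):
    """rows to bring the grasp point to G; az: heading of bottle z (deg); tilt: tool pitch, -20 lying -> 70 upright"""
    a,t=np.radians(az),np.radians(tilt); b=np.array([np.cos(a),np.sin(a),0]);up=np.array([0,0,1])
    z=-up*np.cos(t)+b*np.sin(t); y=np.cross(b,up)*flip; x=np.cross(y,z)
    s=readout.sense();log();R0=rot(s["ee_rot"]);p=np.array(G,float)-(L+back)*z
    print("shift",np.round(R0.inv().apply(p-s["eef_pos"]),1),"rv",np.round((R0.inv()*R.from_matrix(np.c_[x,y,z])).as_rotvec(),3),
      "| t",round(s["time_s"],1),"q",np.round(s["joints"],2),"grasp pt",np.round(s["eef_pos"]+R0.apply([0,0,155]),1),"F",np.round(s["force"],1),"w",round(s["grip_width"],2))
E
python3 -c "
from h import *
need([499.6,237,30],80,0,120)
need([499.6,237,30],80,-20,90)
im=cv2.imread('pics/top0.png')
print(ray('top',[[240,170],[277,187]],0),ray('top',[[240,168],[277,185]],60),ray('top',[[387,346],[390,363]],5))"
```

```text
shift [ 548.3 -596.6  100. ] rv [-1.000e-03 -1.000e-03 -1.083e+00] | t 0.1 q [-1.48  0.31  1.5  -0.    1.33 -0.22] grasp pt [ 161.5 -499.3  249.2] F [ 0.4 -0.   0.8] w 1.0
shift [ 587.5 -670.6  144.8] rv [-0.19  -0.315 -1.072] | t 0.1 q [-1.48  0.31  1.5  -0.    1.33 -0.22] grasp pt [ 161.5 -499.3  249.2] F [ 0.4 -0.   0.8] w 1.0
[[730.59640931 213.75678509   0.        ]
 [701.24383427 123.83935736   0.        ]] [[713.61109927 201.87337774  60.        ]
 [685.83619787 116.89300722  60.        ]] [[ 382.04480846 -158.24527128    5.        ]
 [ 348.21793836 -167.95686646    5.        ]]
```

```bash
A='[274,-298,0,0,0,0]'; 
python3 steer.py '[[50,-50,0,0,0,0],[80,-85,0,0,0,0],[110,-120,0,0,0,0],[140,-155,0,0,0,0],[175,-190,0,0,0,0],[210,-226,0,0,0,0],[240,-262,0,0,0,0],[274,-298,0,0,0,0]]' 1.0 60
python3 steer.py '[[34,-37,0,0,0,-0.14],[68,-74,0,0,0,-0.28],[102,-111,0,0,0,-0.42],[136,-148,0,0,0,-0.56],[170,-185,0,0,0,-0.7],[204,-222,0,0,0,-0.84],[239,-259,0,0,0,-0.98],[274,-298,0,0,0,-1.08]]'
python3 -c "
from h import *
need([499.6,237,30],80,-20,90)"
```

```text
time_s: 0.9
eef_pos: [328.5, -134.2, 404.7]
ee_rot: [0.0, 0.988, 0.155, 0.0]
force: [1.1, 0.0, -0.1]
grip_width: 0.997
grip_force: 0.0
time_s: 1.7
eef_pos: [495.9, 229.5, 404.4]
ee_rot: [-0.0, 0.765, 0.644, -0.0]
force: [0.1, -1.6, 0.4]
grip_width: 1.004
grip_force: 0.0
shift [ 91.9   2.6 144.1] rv [ 0.    -0.349  0.002] | t 1.7 q [ 0.22  0.36  1.43 -0.    1.35  0.39] grasp pt [495.8 229.4 249.4] F [ 0.1 -1.6  0.4] w 1.0
```

```bash
python3 steer.py '[[25,1,40,0,-0.1,0],[50,2,80,0,-0.2,0],[75,2.6,120,0,-0.3,0],[92,2.6,144,0,-0.349,0.002],[92,2.6,144,0,-0.349,0.002]]'
python3 -c "
from h import *
need([499.6,237,30],80,-20,0)
for n in('scene','top'):
    im=eyes.capture(n); cv2.imwrite(f'pics/{n}1.png',im[:,:,::-1]); print(bright(warp(n,im,58),185))"
```

```text
time_s: 2.2
eef_pos: [513.4, 318.8, 256.4]
ee_rot: [0.11, 0.755, 0.632, -0.137]
force: [-0.2, -0.6, -0.8]
grip_width: 1.001
grip_force: 0.0
shift [-0.1  1.1 86.1] rv [-0.007  0.004 -0.001] | t 2.2 q [ 0.4   0.67  1.36 -0.3   1.33  0.68] grasp pt [503.1 266.1 111. ] F [-0.2 -0.6 -0.8] w 1.0
[(476, -210, array([54., 42.]), 77.5), (658, 238, array([54., 58.]), 86.5)]
[(474, -208, array([58., 47.]), 78.0), (498, 231, array([90., 57.]), 9.5), (656, 237, array([58., 62.]), 86.6)]
```

View pics/scene1.png

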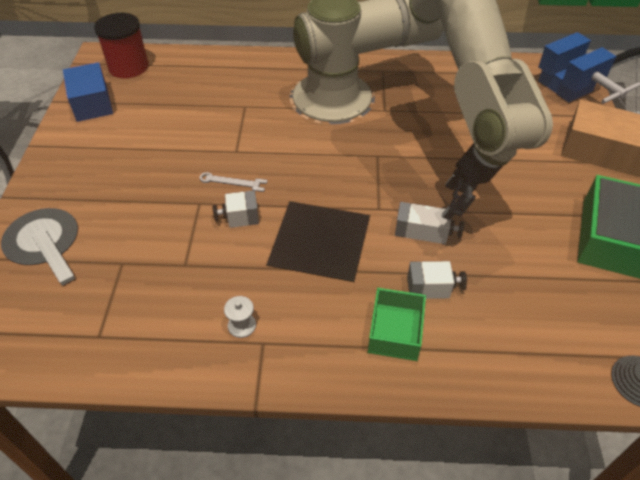

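```bash
python3 steer.py '[[0,0,30,0,0,0],[0,0.5,60,0,0,0],[0,1,86,0,0,0],[0,1,86,0,0,0]]'
python3 steer.py '[[0,0,0,0,0,0],[0,0,0,0,0,0],[0,0,0,0,0,0],[0,0,0,0,0,0],[0,0,0,0,0,0],[0,0,0,0,0,0]]' 0.0 60
python3 -c "
from h import *
need([499.6,237,30],80,-20,0)
need([499.6,237,200],80,-20,0)"
```

```text
time_s: 2.7
eef_pos: [509.9, 286.3, 179.3]
ee_rot: [0.111, 0.757, 0.63, -0.134]
force: [-0.5, -0.9, 0.6]
grip_width: 1.004
grip_force: 0.0
time_s: 3.3
eef_pos: [510.7, 288.7, 182.5]
ee_rot: [0.112, 0.756, 0.631, -0.131]
force: [-0.2, -0.9, 8.1]
grip_width: 0.674
grip_force: 65.2
shift [ 2.5 -2.   6.3] rv [ 0.002 -0.002 -0.006] | t 3.3 q [ 0.36  0.74  1.46 -0.33  1.14  0.71] grasp pt [501.8 236.7  36.7] F [-0.2 -0.9  8.1] w 0.67
shift [ -55.4   -1.3 -153.5] rv [ 0.002 -0.002 -0.006] | t 3.3 q [ 0.36  0.74  1.46 -0.33  1.14  0.71] grasp pt [501.8 236.7  36.7] F [-0.2 -0.9  8.1] w 0.67
```

```bash
python3 steer.py '[[-10,0,-20,0,0,0],[-20,0,-50,0,0,0],[-35,0,-100,0,0,0],[-55,-1,-153,0,0,0],[-55,-1,-153,0,0,0]]'
python3 -c "
from h import *
need([525,130,200],80,25,0)
need([540,28,180],80,70,0)"
```

```text
time_s: 3.8
eef_pos: [509.2, 289.5, 349.6]
ee_rot: [0.113, 0.757, 0.631, -0.128]
force: [-0.4, 0.4, -2.4]
grip_width: 0.67
grip_force: 65.8
shift [-203.6   44.2   82.9] rv [ 0.011  0.779 -0.004] | t 3.8 q [ 0.36  0.53  1.33 -0.3   1.45  0.6 ] grasp pt [501.3 238.  203.7] F [-0.4  0.4 -2.4] w 0.67
shift [-334.9   76.4  244.2] rv [0.013 1.565 0.   ] | t 3.8 q [ 0.36  0.53  1.33 -0.3   1.45  0.6 ] grasp pt [501.3 238.  203.7] F [-0.4  0.4 -2.4] w 0.67
```

```bash
python3 steer.py '[[-30,6,5,0,0.1,0],[-60,12,15,0,0.2,0],[-90,18,25,0,0.3,0],[-120,24,35,0,0.4,0],[-150,32,50,0,0.53,0],[-178,38,65,0,0.65,0],[-204,44,83,0.01,0.779,0],[-204,44,83,0.01,0.779,0]]'
python3 -c "
from h import *
need([540,28,180],80,70,0)"
```

```text
time_s: 4.6
eef_pos: [512.9, 61.5, 333.0]
ee_rot: [-0.141, 0.752, 0.623, 0.161]
force: [-0.8, 0.4, -3.9]
grip_width: 0.668
grip_force: 65.6
shift [-199.4   35.3   17.8] rv [-0.001  0.79  -0.015] | t 4.6 q [-0.18  0.35  1.66  0.47  1.18 -0.18] grasp pt [523.2 125.6 192.3] F [-0.8  0.4 -3.9] w 0.67
```

```bash
python3 steer.py '[[-30,5,-9,0,0.13,0],[-62,11,-14,0,0.26,0],[-95,17,-15,0,0.4,0],[-130,23,-8,0,0.53,0],[-165,30,4,0,0.66,-0.01],[-199,35,18,0,0.79,-0.015],[-199,35,18,0,0.79,-0.015],[-199,35,18,0,0.79,-0.015]]'
python3 -c "
from h import *
need([540.4,28,94],79.7,70,0)
for n in('scene','top'):
    im=eyes.capture(n); cv2.imwrite(f'pics/{n}2.png',im[:,:,::-1])"
```

```text
time_s: 5.4
eef_pos: [515.8, -111.6, 234.3]
ee_rot: [-0.369, 0.627, 0.529, 0.437]
force: [0.4, 0.6, -1.9]
grip_width: 0.672
grip_force: 65.8
shift [-83.3  -0.7  26.5] rv [-0.011  0.004  0.003] | t 5.4 q [-0.57  0.62  1.69  1.04  1.61 -0.82] grasp pt [540.2  31.8 180.7] F [ 0.4  0.6 -1.9] w 0.67
```

View pics/scene2.png

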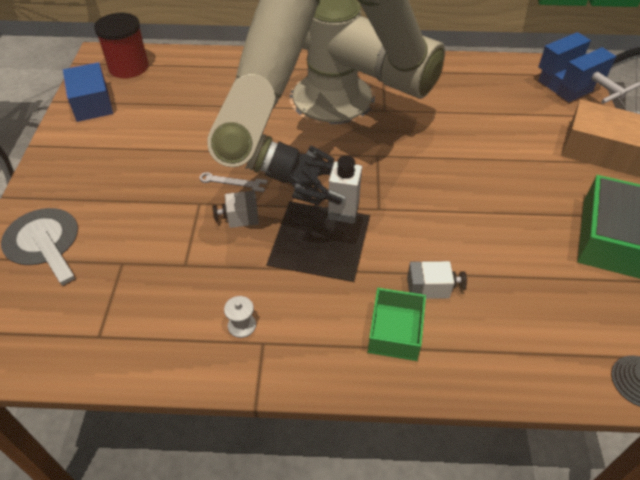

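```bash
python3 steer.py '[[-25,0,8,0,0,0],[-50,0,16,-0.005,0,0],[-70,-0.7,22,-0.01,0.004,0],[-83,-0.7,26,-0.011,0.004,0],[-83,-0.7,26,-0.011,0.004,0],[-83,-0.7,26,-0.011,0.004,0]]'
python3 steer.py '[[-4,0,1.5,0,0,0],[-7,0,2.7,0,0,0],[-9,0,3.5,0,0,0],[-9,0,3.5,0,0,0]]'
python3 -c "
from h import *
need([540.4,28,79],79.7,70,0)"
```

```text
time_s: 6.1
eef_pos: [514.7, -115.7, 148.8]
ee_rot: [-0.366, 0.627, 0.526, 0.442]
force: [-0.0, -0.4, -3.5]
grip_width: 0.669
grip_force: 65.8
time_s: 6.5
eef_pos: [514.4, -115.8, 137.9]
ee_rot: [-0.367, 0.628, 0.525, 0.442]
force: [0.1, -0.4, -3.5]
grip_width: 0.669
grip_force: 65.8
shift [-5.4 -0.1  2.4] rv [ 0.002 -0.002  0.004] | t 6.5 q [-0.58  0.8   1.7   1.05  1.52 -0.99] grasp pt [540.7  27.6  85.3] F [ 0.1 -0.4 -3.5] w 0.67
```

```bash
for i in 1 2 3; do python3 steer.py '[[-1,0,0.35,0,0,0],[-1.9,0,0.7,0,0,0],[-1.9,0,0.7,0,0,0]]' | egrep 'force:|pos'; done
```

```text
eef_pos: [514.4, -115.8, 135.9]
force: [0.4, 0.2, -2.9]
grip_force: 65.8
eef_pos: [514.4, -115.8, 133.9]
force: [-0.2, 0.1, -2.9]
grip_force: 65.8
eef_pos: [514.4, -115.7, 131.9]
force: [-0.0, 0.8, -3.1]
grip_force: 65.8
```

```bash
for i in 1 2 3; do python3 steer.py '[[-1,0,0.35,0,0,0],[-1.4,0,0.5,0,0,0],[-1.4,0,0.5,0,0,0]]' | egrep '^force:|pos'; done
```

```text
eef_pos: [514.5, -115.8, 130.8]
force: [-2.3, -1.2, 2.4]
eef_pos: [514.5, -116.0, 130.4]
force: [-6.3, -3.3, 14.8]
eef_pos: [514.5, -116.2, 130.0]
force: [-9.4, -5.2, 27.4]
```

```bash
python3 steer.py '[[1.4,0,-0.5,0,0,0],[1.9,0,-0.7,0,0,0],[1.9,0,-0.7,0,0,0]]' | egrep '^force:|pos'
python3 steer.py '[[0,0,0,0,0,0],[0,0,0,0,0,0],[0,0,0,0,0,0],[0,0,0,0,0,0]]' 0.82
python3 steer.py '[[0,0,-20,0,0,0],[0,0,-50,0,0,0],[0,0,-90,0,0,0],[0,0,-130,0,0,0],[0,0,-170,0,0,0],[0,0,-170,0,0,0]]' | egrep '^force:|pos'
python3 -c "
from h import *
im={n:eyes.capture(n) for n in('scene','top')}
for n in im: cv2.imwrite(f'pics/{n}3.png',im[n][:,:,::-1]); print(n,bright(warp(n,im[n],58),185),bright(warp(n,im[n],122),185))
need([540.4,28,79],79.7,0,100)"
```

```text
eef_pos: [514.5, -115.9, 130.6]
force: [-5.2, -1.5, 10.8]
time_s: 9.0
eef_pos: [514.5, -115.7, 129.4]
ee_rot: [-0.367, 0.627, 0.525, 0.442]
force: [0.2, -1.1, 0.5]
grip_width: 0.818
grip_force: 0.0
eef_pos: [485.0, -277.0, 188.9]
force: [-0.5, 0.8, -0.3]
scene [(658, 238, array([54., 58.]), 86.3)] []
top [(448, -101, array([118.,  25.]), 49.3), (554, 38, array([60., 60.]), 10.3), (656, 237, array([57., 61.]), 87.0)] [(433, -103, array([133.,  24.]), 49.5), (541, 35, array([56., 57.]), 10.3), (636, 221, array([53., 57.]), 86.5)]
shift [242.2   0.6 238.2] rv [ 0.005 -1.224  0.002] | t 9.7 q [-0.84  0.78  1.53  0.86  1.76 -0.94] grasp pt [ 511.9 -130.   134.5] F [0.1 0.5 0.2] w 0.82
```

View pics/top3.png

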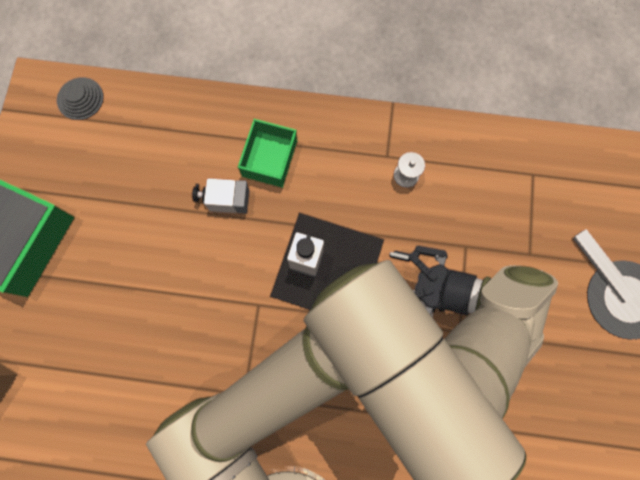

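```bash
python3 -c "
from h import *
need([475,-210,250],79.7,0,0)"
```

```text
shift [225.5 -20.4 -17.2] rv [ 0.005 -1.224  0.002] | t 9.7 q [-0.84  0.78  1.53  0.86  1.76 -0.94] grasp pt [ 511.9 -130.   134.5] F [0.1 0.5 0.2] w 0.82
```

```bash
python3 steer.py '[[40,-3,-12,0,-0.14,0],[80,-6,-22,0,-0.28,0],[115,-10,-28,0,-0.42,0],[145,-13,-30,0,-0.56,0],[170,-15,-28,0,-0.7,0],[190,-17,-25,0,-0.84,0],[210,-19,-21,0,-0.98,0],[225,-20,-17,0.005,-1.12,0]]' 1.0|egrep pos
python3 -c "
from h import *
need([475,-210,250],79.7,0,0)"
```

```text
eef_pos: [475.7, -208.0, 405.1]
shift [-2.1 -0.3 -0.1] rv [ 0.002 -0.099  0.005] | t 10.5 q [-0.65  0.3   1.51  0.09  1.37 -0.5 ] grasp pt [ 478.7 -192.9  250.9] F [-0.3 -1.  -0.6] w 1.0
```

```bash
python3 steer.py '[[-2,0,0,0,-0.099,0],[-2,0,0,0,-0.099,0]]'|egrep rot
python3 steer.py '[[0,0,0,0,0,0.14],[0,0,0,0,0,0.28],[0,0,0,0,0,0.42],[0,0,0,0,0,0.56],[0,0,0,0,0,0.7],[0,0,0,0,0,0.84],[0,0,0,0,0,0.98],[0,0,0,0,0,1.1]]'|egrep rot
python3 steer.py '[[0,0,0,0,0,0.14],[0,0,0,0,0,0.28],[0,0,0,0,0,0.42],[0,0,0,0,0,0.56],[0,0,0,0,0,0.7],[0,0,0,0,0,0.84],[0,0,0,0,0,0.98],[0,0,0,0,0,1.1]]'|egrep rot
python3 steer.py '[[0,0,0,0,0,0.14],[0,0,0,0,0,0.28],[0,0,0,0,0,0.42],[0,0,0,0,0,0.55],[0,0,0,0,0,0.55]]'|egrep rot
python3 -c "
from h import *
need([475,-210,36],-78,-20,90)
for n in('scene','top'):
    im=eyes.capture(n); cv2.imwrite(f'pics/{n}4.png',im[:,:,::-1]); print(n,bright(warp(n,im,58),185,900))"
```

```text
ee_rot: [-0.001, 0.766, 0.643, 0.002]
ee_rot: [-0.005, 0.99, 0.144, 0.001]
ee_rot: [-0.005, 0.919, -0.394, -0.001]
ee_rot: [-0.004, 0.779, -0.628, -0.002]
shift [ 83.6   0.9 136.5] rv [-0.002 -0.341  0.005] | t 12.8 q [-0.64  0.3   1.51  0.01  1.33  2.28] grasp pt [ 475.5 -209.9  248.4] F [-0.5  0.1  0.1] w 1.0
scene [(477, -210, array([51., 38.]), 76.0), (484, 35, array([57., 57.]), 9.0), (658, 238, array([54., 58.]), 86.8)]
top [(554, 38, array([60., 60.]), 10.1), (656, 237, array([56., 61.]), 86.4)]
```

```bash
python3 steer.py '[[25,0,40,0,-0.1,0],[50,0,80,0,-0.2,0],[70,1,115,0,-0.3,0],[84,1,136,0,-0.341,0.005],[84,1,136,0,-0.341,0.005],[84,1,136,0,-0.341,0.005]]'|egrep pos
python3 -c "
from h import *
need([475,-210,36],-78,-20,0)"
```

```text
eef_pos: [492.5, -293.1, 268.5]
shift [-0.6  0.1 92.5] rv [-0.002 -0.004  0.003] | t 13.5 q [-0.77  0.6   1.46  0.2   1.38  2.1 ] grasp pt [ 482.  -241.7  122.6] F [-0.5  0.3 -0.9] w 1.0
```

```bash
python3 steer.py '[[0,0,30,0,0,0],[0,0,60,0,0,0],[-0.6,0,92,0,0,0],[-0.6,0,92,0,0,0]]'|egrep 'pos|^force'
python3 steer.py '[[0,0,0,0,0,0],[0,0,0,0,0,0],[0,0,0,0,0,0],[0,0,0,0,0,0],[0,0,0,0,0,0],[0,0,0,0,0,0]]' 0.0 60
python3 -c "
from h import *
need([475,-210,200],-78,-20,0)"
```

```text
eef_pos: [485.6, -260.1, 180.6]
force: [-0.1, 0.4, 0.7]
time_s: 14.5
eef_pos: [486.7, -263.1, 184.3]
ee_rot: [-0.109, 0.766, -0.62, -0.13]
force: [-0.7, 0.0, 8.2]
grip_width: 0.67
grip_force: 64.7
shift [ -55.4   -0.4 -151.5] rv [-0.005 -0.007  0.002] | t 14.5 q [-0.74  0.68  1.58  0.22  1.17  2.08] grasp pt [ 476.7 -212.2   38.3] F [-0.7  0.   8.2] w 0.67
```

```bash
python3 steer.py '[[-10,0,-20,0,0,0],[-20,0,-50,0,0,0],[-35,0,-100,0,0,0],[-55,0,-150,0,0,0],[-55,0,-150,0,0,0]]'|egrep 'pos|force'
python3 -c "
from h import *
need([475,-190,220],-78,0,0)"
```

```text
eef_pos: [485.7, -261.7, 348.7]
force: [-0.2, -0.8, -2.9]
grip_force: 64.9
shift [-77.   -4.7  -0.9] rv [-0.01   0.335  0.002] | t 15.0 q [-0.74  0.46  1.45  0.2   1.5   2.15] grasp pt [ 476.5 -211.6  202.4] F [-0.2 -0.8 -2.9] w 0.67
```

```bash
python3 steer.py '[[-25,-1,0,0,0.12,0],[-50,-3,0,0,0.24,0],[-77,-5,-1,-0.01,0.335,0.002],[-77,-5,-1,-0.01,0.335,0.002],[-77,-5,-1,-0.01,0.335,0.002]]'|egrep rot
python3 steer.py '[[0,0,0,0,0,-0.14],[0,0,0,0,0,-0.28],[0,0,0,0,0,-0.42],[0,0,0,0,0,-0.56],[0,0,0,0,0,-0.7],[0,0,0,0,0,-0.84],[0,0,0,0,0,-0.98],[0,0,0,0,0,-1.1]]'|egrep rot
python3 steer.py '[[0,0,0,0,0,-0.14],[0,0,0,0,0,-0.28],[0,0,0,0,0,-0.42],[0,0,0,0,0,-0.56],[0,0,0,0,0,-0.7],[0,0,0,0,0,-0.84],[0,0,0,0,0,-0.98],[0,0,0,0,0,-1.1]]'|egrep rot
python3 steer.py '[[0,0,0,0,0,-0.14],[0,0,0,0,0,-0.28],[0,0,0,0,0,-0.42],[0,0,0,0,0,-0.55],[0,0,0,0,0,-0.55]]'|egrep rot
python3 -c "
from h import *
need([473,-62,170],79.7,35,0)
need([473,-62,150],79.7,70,0)
for n in('scene','top'):
    im=eyes.capture(n); print(n,bright(warp(n,im,58),185,900),bright(warp(n,im,122),185))"
```

```text
ee_rot: [-0.001, 0.777, -0.629, -0.006]
ee_rot: [-0.004, 0.992, -0.128, -0.006]
ee_rot: [-0.007, 0.913, 0.409, -0.003]
ee_rot: [-0.007, 0.769, 0.64, -0.001]
shift [ 36.9 -24.6  71.4] rv [-0.011  0.603 -0.006] | t 17.6 q [-0.61  0.32  1.59  0.    1.25 -0.43] grasp pt [ 473.6 -189.4  212.8] F [-0.5  0.3 -1.2] w 0.67
shift [-20.5 -23.2 164.9] rv [-0.009  1.214 -0.01 ] | t 17.6 q [-0.61  0.32  1.59  0.    1.25 -0.43] grasp pt [ 473.6 -189.4  212.8] F [-0.5  0.3 -1.2] w 0.67
scene [(484, 35, array([58., 57.]), 9.2), (658, 238, array([54., 58.]), 86.5)] []
top [(554, 38, array([60., 60.]), 10.1), (656, 237, array([56., 61.]), 86.3)] [(541, 35, array([56., 56.]), 10.3), (636, 221, array([53., 57.]), 86.5)]
```

```bash
python3 steer.py '[[9,-6,12,0,0.12,0],[18,-12,26,0,0.24,0],[27,-18,42,0,0.36,0],[33,-22,56,0,0.48,0],[37,-25,71,-0.01,0.603,0],[37,-25,71,-0.01,0.603,0]]'|egrep 'pos'
python3 -c "
from h import *
need([473,-62,150],79.7,70,0)"
```

```text
eef_pos: [456.2, -148.5, 296.2]
shift [-100.6    2.1   43.2] rv [ 0.002  0.609 -0.011] | t 18.3 q [-0.65  0.37  1.76  0.55  1.35 -0.68] grasp pt [472.1 -60.8 169.4] F [ 0.3 -1.1 -2. ] w 0.67
```

```bash
python3 steer.py '[[-20,0,4,0,0.12,0],[-42,1,10,0,0.25,0],[-63,2,20,0,0.38,0],[-83,2,32,0,0.5,-0.01],[-100,2,43,0,0.609,-0.011],[-100,2,43,0,0.609,-0.011],[-100,2,43,0,0.609,-0.011]]'|egrep 'pos'
python3 -c "
from h import *
need([473.3,-62.2,72],79.7,70,0)"
```

```text
eef_pos: [448.3, -205.4, 206.1]
shift [-76.   -1.5  28.1] rv [0.001 0.008 0.006] | t 19.0 q [-0.8   0.64  1.75  0.87  1.68 -0.99] grasp pt [474.4 -62.6 151.9] F [ 0.4 -0.9 -2. ] w 0.67
```

```bash
python3 steer.py '[[-25,0,9,0,0,0],[-50,-1,18,0,0.004,0],[-66,-1.5,24,0,0.008,0.006],[-76,-1.5,28,0,0.008,0.006],[-76,-1.5,28,0,0.008,0.006]]'|egrep 'pos|^for'
python3 steer.py '[[-4,0,1.5,0,0,0],[-8,0,3,0,0,0],[-11,0,4,0,0,0],[-11,0,4,0,0,0],[-11,0,4,0,0,0]]'|egrep 'pos|^for'
for i in 1 2; do python3 steer.py '[[-1,0,0.35,0,0,0],[-1.9,0,0.7,0,0,0],[-1.9,0,0.7,0,0,0]]' | egrep '^force:|pos';done
python3 -c "
from h import *
need([473.3,-62.2,54.4],79.7,70,0)"
```

```text
eef_pos: [447.4, -204.7, 124.7]
force: [0.3, -0.2, -1.8]
eef_pos: [447.1, -204.9, 112.9]
force: [0.5, 0.3, -1.8]
eef_pos: [447.1, -204.8, 110.6]
force: [-0.7, -0.5, -1.4]
eef_pos: [447.1, -204.8, 108.6]
force: [-0.5, -0.3, -2.0]
shift [-1.3  0.3 -0.3] rv [ 0.001 -0.005  0.001] | t 20.6 q [-0.8   0.84  1.75  0.87  1.57 -1.13] grasp pt [473.3 -61.2  56.3] F [-0.5 -0.3 -2. ] w 0.67
```

```bash
for i in 1 2 3; do python3 steer.py '[[-0.7,0,0.25,0,0,0],[-0.9,0,0.35,0,0,0],[-0.9,0,0.35,0,0,0]]' | egrep '^force:|pos';done
```

```text
eef_pos: [447.1, -204.8, 107.7]
force: [0.9, -0.1, -1.8]
eef_pos: [447.1, -204.8, 107.0]
force: [-0.2, -1.9, 1.3]
eef_pos: [447.1, -205.0, 106.6]
force: [-2.2, -3.3, 10.4]
```

```bash
python3 steer.py '[[0.5,0,-0.2,0,0,0],[0.5,0,-0.2,0,0,0],[0.5,0,-0.2,0,0,0],[0.5,0,-0.2,0,0,0],[0.5,0,-0.2,0,0,0]]' 0.82|egrep 'pos|^for|width'
python3 steer.py '[[0,0,-20,0,0,0],[0,0,-50,0,0,0],[0,0,-90,0,0,0],[0,0,-130,0,0,0],[0,0,-130,0,0,0]]' | egrep '^force:|pos'
python3 -c "
from h import *
im={n:eyes.capture(n) for n in('scene','top')}
for n in im: print(n,[(z,bright(warp(n,im[n],z),185)) for z in (58,74,122)])
need([560,60,300],79.7,0,0)"
```

```text
eef_pos: [447.1, -204.7, 106.3]
force: [-0.3, 0.7, -0.2]
grip_width: 0.82
eef_pos: [424.0, -330.0, 152.4]
force: [-0.2, 1.5, -0.2]
scene [(58, [(658, 238, array([54., 58.]), 86.5)]), (74, [(670, 234, array([53., 57.]), 87.0)]), (122, [])]
top [(58, [(476, -53, array([57., 57.]), 10.8), (554, 38, array([60., 60.]), 10.3), (656, 237, array([56., 61.]), 86.4)]), (74, [(474, -53, array([56., 56.]), 10.8), (551, 37, array([59., 59.]), 10.0), (651, 233, array([55., 60.]), 86.5)]), (122, [(468, -51, array([53., 54.]), 11.3), (541, 35, array([56., 57.]), 10.1), (636, 221, array([53., 57.]), 86.6)])]
shift [423.2  63.7 277.4] rv [ 3.000e-03 -1.226e+00 -1.000e-03] | t 22.6 q [-0.98  0.83  1.57  0.74  1.78 -1.07] grasp pt [ 451.1 -182.7   98.1] F [ 0.1  0.6 -0.7] w 0.82
```

```bash
python3 steer.py '[[40,0,-15,0,-0.14,0],[80,0,-28,0,-0.28,0],[120,0,-35,0,-0.42,0],[155,0,-38,0,-0.56,0],[185,0,-35,0,-0.7,0],[210,0,-30,0,-0.84,0],[230,0,-20,0,-0.98,0],[245,0,-10,0,-1.12,0]]' 0.95|egrep pos
python3 -c "
from h import *
need([610,140,260],93.6,0,0)
need([656.6,244,36],93.6,-20,90)"
```

```text
eef_pos: [438.0, -251.5, 385.1]
shift [416.8  99.5  12.3] rv [ 0.014 -0.1   -0.242] | t 23.4 q [-0.77  0.29  1.58  0.09  1.32 -0.61] grasp pt [ 441.1 -236.2  230.8] F [-0.  -0.2  0.4] w 0.95
shift [592.8 106.3 179.6] rv [-0.028 -0.447 -0.243] | t 23.4 q [-0.77  0.29  1.58  0.09  1.32 -0.61] grasp pt [ 441.1 -236.2  230.8] F [-0.  -0.2  0.4] w 0.95
```

```bash
python3 steer.py '[[50,12,1,0,-0.03,-0.03],[100,24,2,0,-0.05,-0.06],[145,35,3,0,-0.07,-0.09],[190,46,5,0.01,-0.1,-0.13],[235,57,6,0.01,-0.1,-0.16],[280,68,8,0.014,-0.1,-0.19],[325,80,10,0.014,-0.1,-0.22],[365,90,11,0.014,-0.1,-0.242]]'|egrep pos
python3 -c "
from h import *
need([656.6,244,36],93.6,-20,90)
for n in('top','scene'):
    im=eyes.capture(n);print(bright(warp(n,im,58),185))"
```

```text
eef_pos: [591.9, 92.0, 411.5]
shift [230.4  74.6 146.6] rv [-0.001 -0.355  0.002] | t 24.2 q [-0.04  0.47  1.25  0.01  1.42 -0.11] grasp pt [591.7  93.  256.5] F [-1.2 -0.3 -0.2] w 0.95
[(477, -54, array([57., 56.]), 11.3)]
[(658, 238, array([54., 57.]), 86.6)]
```

```bash
python3 steer.py '[[45,15,20,0,-0.1,0],[88,30,45,0,-0.2,0],[130,45,75,0,-0.3,0],[170,60,105,0,-0.355,0],[205,70,130,0,-0.355,0],[230,75,147,0,-0.355,0],[230,75,147,0,-0.355,0],[230,75,147,0,-0.355,0]]'|egrep pos
python3 -c "
from h import *
need([656.6,244,36],93.6,-20,0)
for n in('top','scene'):
    im=eyes.capture(n);cv2.imwrite(f'pics/{n}5.png',im[:,:,::-1]);print(bright(warp(n,im,58),185))"
```

```text
eef_pos: [652.2, 324.3, 265.6]
shift [ 3.1 -0.6 88.3] rv [-0.001  0.001  0.   ] | t 25.1 q [ 0.34  0.93  0.86 -0.34  1.46  0.33] grasp pt [655.4 271.2 120. ] F [ 0.5 -0.3  0.4] w 0.95
[(477, -53, array([58., 58.]), 11.0), (554, 38, array([61., 61.]), 10.1), (656, 237, array([57., 61.]), 87.1)]
[(660, 236, array([52., 55.]), 90.0)]
```

View pics/top5.png

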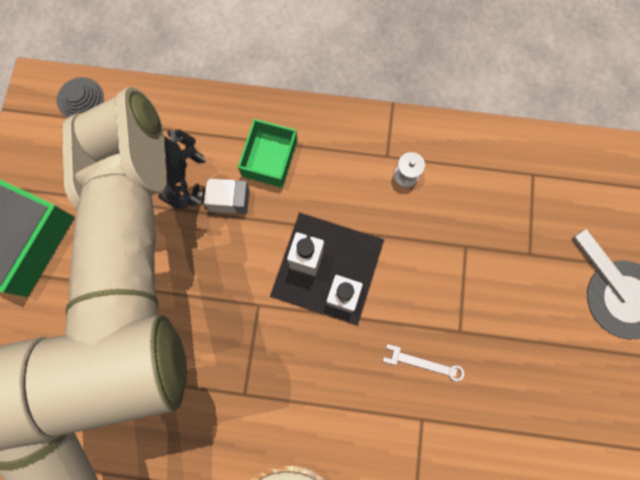

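```bash
python3 steer.py '[[1,0,30,0,0,0],[3,-0.6,60,0,0,0],[3,-0.6,88,0,0,0],[3,-0.6,88,0,0,0]]'|egrep 'pos|^force'
python3 steer.py '[[0,0,0,0,0,0],[0,0,0,0,0,0],[0,0,0,0,0,0],[0,0,0,0,0,0],[0,0,0,0,0,0],[0,0,0,0,0,0]]' 0.0 60
python3 -c "
from h import *
need([655,244,200],93.6,-20,0)"
```

```text
eef_pos: [653.5, 294.4, 180.2]
force: [-0.1, -0.2, -0.3]
time_s: 26.2
eef_pos: [654.2, 297.4, 185.9]
ee_rot: [0.128, 0.675, 0.717, -0.117]
force: [0.1, 1.2, 7.2]
grip_width: 0.671
grip_force: 65.7
shift [ -54.9   -1.7 -150.1] rv [ 0.005 -0.    -0.002] | t 26.2 q [ 0.3   0.98  0.97 -0.35  1.29  0.36] grasp pt [658.3 244.6  40.2] F [0.1 1.2 7.2] w 0.67
```

```bash
python3 steer.py '[[-10,0,-20,0,0,0],[-20,0,-50,0,0,0],[-35,0,-100,0,0,0],[-52,-1,-145,0,0,0],[-65,-2,-185,0,0,0],[-65,-2,-185,0,0,0]]'|egrep 'pos|^force'
python3 -c "
from h import *
need([590,60,250],79.7,0,0)
need([575,-110,235],79.7,35,0)"
```

```text
eef_pos: [650.7, 299.3, 387.7]
force: [0.1, 0.6, -1.0]
shift [-227.3  -75.3   62.5] rv [0.056 0.343 0.237] | t 26.8 q [ 0.31  0.81  0.76 -0.34  1.64  0.23] grasp pt [656.  246.9 241.9] F [ 0.1  0.6 -1. ] w 0.67
shift [-452.9 -122.7  188.9] rv [-0.019  0.95   0.251] | t 26.8 q [ 0.31  0.81  0.76 -0.34  1.64  0.23] grasp pt [656.  246.9 241.9] F [ 0.1  0.6 -1. ] w 0.67
```

```bash
python3 steer.py '[[-38,-13,8,0.01,0.06,0.04],[-76,-26,17,0.02,0.12,0.08],[-114,-38,27,0.03,0.18,0.12],[-152,-50,38,0.04,0.24,0.16],[-190,-63,50,0.05,0.3,0.2],[-227,-75,62,0.056,0.343,0.237],[-227,-75,62,0.056,0.343,0.237]]'|egrep 'pos'
python3 -c "
from h import *
need([575,-110,235],79.7,35,0)"
```

```text
eef_pos: [590.3, 56.3, 398.5]
shift [-255.    16.8   37.8] rv [-0.01   0.617 -0.01 ] | t 27.5 q [-0.1   0.47  1.29 -0.    1.4   0.09] grasp pt [588.1  55.8 243.5] F [ 0.4  0.5 -1.9] w 0.67
```

```bash
python3 steer.py '[[-43,3,0,0,0.1,0],[-86,6,2,0,0.2,0],[-129,9,7,0,0.3,0],[-172,12,14,0,0.4,0],[-215,15,24,-0.005,0.5,0],[-255,17,38,-0.01,0.617,-0.01],[-255,17,38,-0.01,0.617,-0.01]]'|egrep 'pos'
python3 -c "
from h import *
need([571.2,-82.2,150],79.7,70,0)"
```

```text
eef_pos: [560.7, -197.8, 358.7]
shift [-114.3   -9.7  110. ] rv [-0.003  0.608 -0.003] | t 28.2 q [-0.61  0.54  1.33  0.55  1.57 -0.51] grasp pt [ 576.1 -109.9  232. ] F [-0.2  1.2 -2.4] w 0.67
```

```bash
python3 steer.py '[[-22,-2,12,0,0.12,0],[-45,-4,30,0,0.25,0],[-68,-6,50,0,0.38,0],[-90,-8,78,0,0.5,0],[-114,-10,110,-0.003,0.608,-0.003],[-114,-10,110,-0.003,0.608,-0.003],[-114,-10,110,-0.003,0.608,-0.003]]'|egrep 'pos'
python3 -c "
from h import *
need([571.2,-82.2,80],79.7,70,0)"
```

```text
eef_pos: [547.1, -221.3, 207.0]
shift [-70.9  -1.4  21.5] rv [-0.005  0.006  0.006] | t 28.9 q [-0.7   0.79  1.45  0.96  1.73 -0.81] grasp pt [572.3 -78.1 153.1] F [ 0.2  0.5 -1.8] w 0.67
```

```bash
python3 steer.py '[[-25,0,8,0,0,0],[-50,-1,15,-0.005,0.004,0],[-64,-1.4,19,-0.005,0.006,0.006],[-71,-1.4,21.5,-0.005,0.006,0.006],[-71,-1.4,21.5,-0.005,0.006,0.006]]'|egrep 'pos|^for'
python3 steer.py '[[-3,0,1,0,0,0],[-6,0,2.2,0,0,0],[-8,0,3,0,0,0],[-8,0,3,0,0,0],[-8,0,3,0,0,0]]'|egrep 'pos|^for'
python3 -c "
from h import *
need([571.2,-82.2,66],79.7,70,0)"
```

```text
eef_pos: [545.0, -225.8, 132.8]
force: [-0.4, 0.5, -2.5]
eef_pos: [544.7, -225.8, 123.6]
force: [0.3, 0.7, -2.4]
shift [-4.2  0.4  1.9] rv [ 0.001 -0.003 -0.   ] | t 29.9 q [-0.71  0.93  1.45  0.95  1.66 -0.92] grasp pt [570.9 -82.4  71.1] F [ 0.3  0.7 -2.4] w 0.67
```

```bash
for i in 1 2; do python3 steer.py '[[-1,0,0.35,0,0,0],[-1.9,0,0.7,0,0,0],[-1.9,0,0.7,0,0,0]]' | egrep '^force:|pos';done; for i in 1 2; do python3 steer.py '[[-0.7,0,0.25,0,0,0],[-0.9,0,0.35,0,0,0],[-0.9,0,0.35,0,0,0]]' | egrep '^force:|pos';done
```

```text
eef_pos: [544.6, -225.8, 121.3]
force: [-0.2, 0.2, -2.4]
eef_pos: [544.7, -225.7, 119.3]
force: [0.1, -0.1, -3.0]
eef_pos: [544.7, -225.7, 118.4]
force: [0.7, -0.4, -2.0]
eef_pos: [544.7, -225.8, 117.8]
force: [-1.4, -0.2, 0.8]
```

Contact; release and retreat.

```bash
python3 steer.py '[[-0.3,0,0.1,0,0,0],[-0.3,0,0.1,0,0,0],[-0.3,0,0.1,0,0,0],[-0.3,0,0.1,0,0,0],[-0.3,0,0.1,0,0,0]]' 0.82|egrep 'pos|^for|width'
python3 steer.py '[[0,0,-20,0,0,0],[0,0,-50,0,0,0],[0,0,-90,0,0,0],[0,0,-130,0,0,0],[0,0,-130,0,0,0]]' | egrep '^force:|pos'
python3 steer.py '[[40,0,-15,0,-0.14,0],[80,0,-28,0,-0.28,0],[120,0,-35,0,-0.42,0],[155,0,-38,0,-0.56,0],[185,0,-35,0,-0.7,0],[210,0,-30,0,-0.84,0],[230,0,-20,0,-0.98,0],[245,0,-10,0,-1.12,0]]' 0.0|egrep pos
python3 -c "
from h import *
im={n:eyes.capture(n) for n in('scene','top')}
for n in im: cv2.imwrite(f'pics/{n}6.png',im[n][:,:,::-1]);print(n,[(z,bright(warp(n,im[n],z),185)) for z in (74,90,122)])
need([541,35,230],79.7,0,0)"
```

```text
eef_pos: [544.7, -225.7, 117.2]
force: [0.2, 0.4, 0.4]
grip_width: 0.821
eef_pos: [521.3, -351.3, 163.7]
force: [-0.1, 0.6, -0.2]
eef_pos: [535.6, -273.2, 396.8]
scene [(74, []), (90, []), (122, [])]
top [(74, [(474, -53, array([56., 56.]), 11.0), (575, -73, array([57., 57.]), 9.8)]), (90, [(472, -52, array([55., 55.]), 10.9), (571, -72, array([56., 56.]), 9.9)]), (122, [(468, -51, array([53., 53.]), 11.3)])]
shift [300.1 -49.8  43. ] rv [ 0.003 -0.102  0.001] | t 33.0 q [-0.68  0.49  1.26  0.09  1.44 -0.51] grasp pt [ 539.4 -256.4  243.2] F [ 0.2  0.5 -0.7] w -0.0
```

View pics/top6.png

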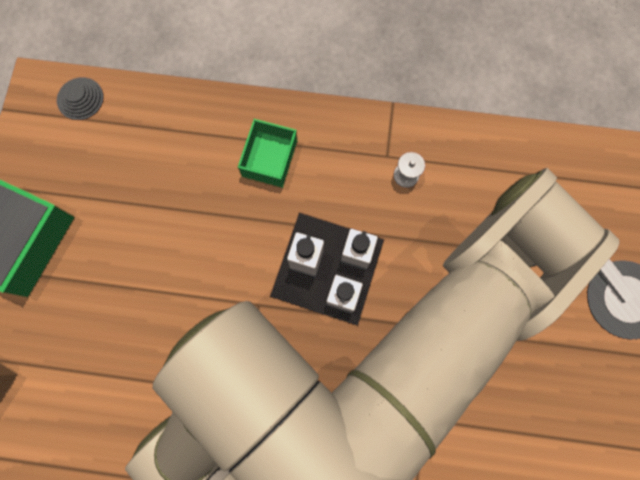

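```bash
python3 -c "
from h import *
print(ray('top',[306,247],154),ray('top',[360,243],122),ray('top',[345,292],106))
im=cv2.imread('pics/top6.png')
g=cv2.resize(im[215:325,260:395],None,fx=5,fy=5,interpolation=cv2.INTER_CUBIC);cv2.imwrite('pics/c6.png',g)
need([541,35,210],79.7,0,0,1,173)"
```

```text
[[539.47680247  32.31158129 154.        ]] [[568.02119874 -69.97312994 122.        ]] [[470.5850897  -52.91860595 106.        ]]
shift [299.9 -49.8  45. ] rv [ 0.003 -0.102  0.001] | t 33.0 q [-0.68  0.49  1.26  0.09  1.44 -0.51] grasp pt [ 539.4 -256.4  243.2] F [ 0.2  0.5 -0.7] w -0.0
```

View pics/c6.png

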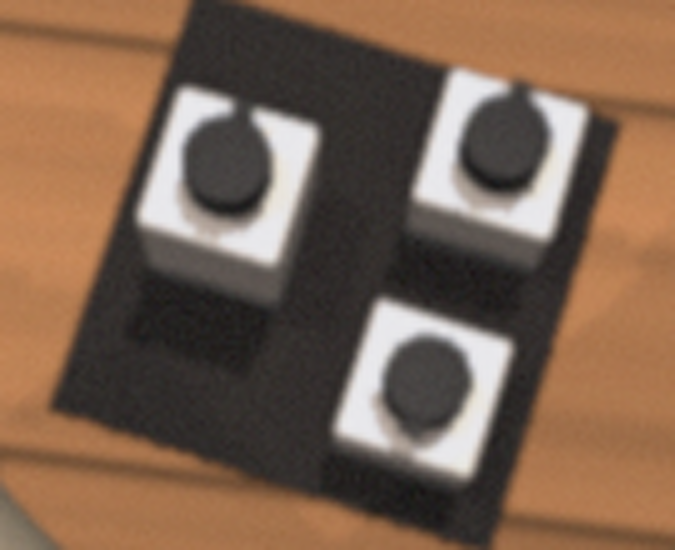

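```bash
python3 steer.py '[[43,-7,6,0,-0.05,0],[86,-14,12,0,-0.102,0],[130,-21,19,0.003,-0.102,0],[172,-28,26,0.003,-0.102,0],[215,-36,32,0.003,-0.102,0],[258,-43,38,0.003,-0.102,0],[298,-51,45,0.003,-0.102,0],[298,-51,45,0.003,-0.102,0]]' 0.0 60|egrep 'pos'
python3 -c "
from h import *
need([540,34.5,160],79.7,0,0,1,173)
im={n:eyes.capture(n) for n in('scene','top')}
for n in im: cv2.imwrite(f'pics/{n}7.png',im[n][:,:,::-1]);print(n,[(z,bright(warp(n,im[n],z),185)) for z in (74,90,122)])"
```

```text
eef_pos: [539.6, 34.8, 380.5]
shift [-0.6  0.8 47.5] rv [-0.008 -0.007  0.002] | t 33.8 q [-0.15  0.37  1.49  0.01  1.3   0.02] grasp pt [538.7  36.1 225.5] F [-0.1 -0.6  0.9] w -0.01
scene [(74, []), (90, []), (122, [])]
top [(74, [(474, -53, array([56., 55.]), 11.3)]), (90, [(472, -52, array([55., 54.]), 11.3)]), (122, [])]
```

View pics/scene7.png

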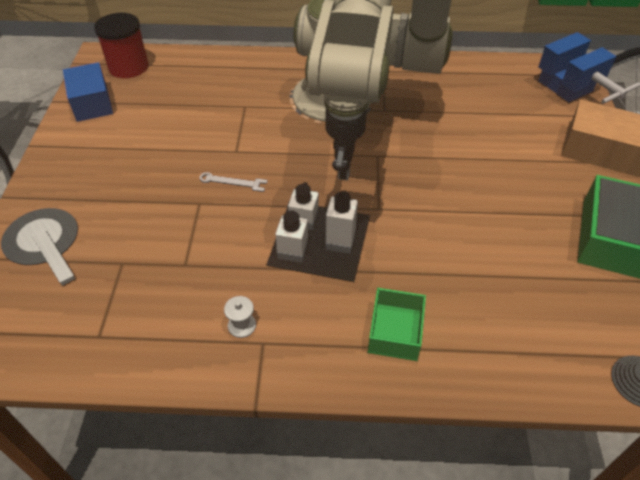

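```bash
python3 steer.py '[[0,0.5,20,-0.008,-0.007,0],[-0.6,0.8,35,-0.008,-0.007,0],[-0.6,0.8,43,-0.008,-0.007,0],[-0.6,0.8,43,-0.008,-0.007,0]]'|egrep 'pos|^force'
for i in 1 2 3 4 5; do python3 steer.py '[[0,0,2,0,0,0],[0,0,4,0,0,0],[0,0,4,0,0,0]]'|egrep 'pos|^force';done
```

```text
eef_pos: [540.6, 30.0, 337.5]
force: [-0.2, 0.9, 0.9]
eef_pos: [540.6, 31.0, 334.8]
force: [-0.5, -0.2, 0.8]
eef_pos: [540.5, 31.2, 330.4]
force: [0.3, -1.1, -0.7]
eef_pos: [540.6, 31.1, 326.7]
force: [-0.5, -0.3, 3.2]
eef_pos: [540.6, 31.1, 322.7]
force: [-1.0, 0.1, 5.1]
eef_pos: [540.6, 31.1, 318.9]
force: [-1.8, 0.1, 7.3]
```

```bash
for i in 1 2 3; do python3 steer.py '[[0,0,1,0,0,0],[0,0,2,0,0,0],[0,0,2,0,0,0]]'|egrep 'pos|^force';done
```

```text
eef_pos: [540.6, 31.1, 317.1]
force: [-1.9, 0.7, 8.5]
eef_pos: [540.7, 31.1, 315.5]
force: [-2.0, 0.9, 8.6]
eef_pos: [541.0, 31.0, 315.4]
force: [-4.4, 0.8, 23.9]
```

```bash
python3 steer.py '[[0,0,-4,0,0,0],[0,0,-12,0,0,0],[0,0,-30,0,0,0],[0,0,-65,0,0,0],[0,0,-65,0,0,0]]'|egrep 'pos|^force'
python3 -c "
from h import *
need([569.5,-72,165],79.7,0,0,1,173)
im={n:eyes.capture(n) for n in('scene','top')}
for n in im: cv2.imwrite(f'pics/{n}8.png',im[n][:,:,::-1])
print([(z,bright(warp('top',im['top'],z),185)) for z in (74,90,122)])"
```

```text
eef_pos: [540.7, 31.3, 381.3]
force: [0.6, -0.1, -0.8]
shift [-96.3  46.4  44.3] rv [ 0.012  0.004 -0.001] | t 37.2 q [-0.16  0.37  1.49 -0.    1.28  0.02] grasp pt [542.4  30.4 226.4] F [ 0.6 -0.1 -0.8] w -0.0
[(74, [(474, -53, array([56., 55.]), 11.0)]), (90, [(472, -52, array([55., 54.]), 11.0)]), (122, [])]
```

View pics/scene8.png

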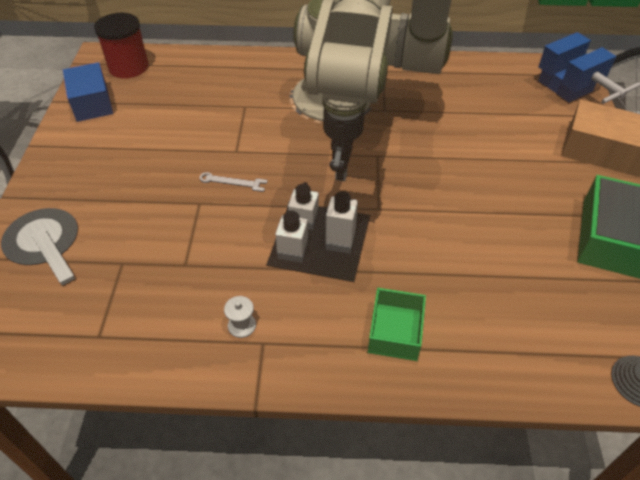

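```bash
python3 steer.py '[[-40,20,0,0.006,0,0],[-75,36,10,0.012,0.004,0],[-96,46,25,0.012,0.004,0],[-96,46,44,0.012,0.004,0],[-96,46,44,0.012,0.004,0]]'|egrep 'pos'
python3 -c "
from h import *
need([569.5,-72,132],79.7,0,0,1,173)
im=eyes.capture('top');print([(z,bright(warp('top',im,z),185)) for z in (74,90,122)])"
```

```text
eef_pos: [568.0, -72.1, 330.4]
shift [ 0.3  1.8 25.4] rv [-0.014 -0.001 -0.002] | t 37.8 q [-0.33  0.48  1.45 -0.    1.22 -0.15] grasp pt [565.9 -71.5 175.5] F [0.3 0.7 0.1] w 0.0
[(74, []), (90, []), (122, [])]
```

```bash
python3 steer.py '[[0,1,15,0,0,0],[0,2,26,0,0,0],[0,2,28,0,0,0],[0,2,28,0,0,0]]'|egrep 'pos|^force'
for i in 1 2 3 ; do python3 steer.py '[[0,0,2,0,0,0],[0,0,4,0,0,0],[0,0,4,0,0,0]]'|egrep 'pos|^force';done
```

```text
eef_pos: [570.3, -71.6, 306.3]
force: [0.2, -0.0, -0.4]
eef_pos: [570.2, -71.9, 302.3]
force: [-0.4, -0.0, 0.2]
eef_pos: [570.2, -71.9, 297.9]
force: [0.2, 0.1, 0.3]
eef_pos: [570.3, -71.9, 294.4]
force: [-0.8, -0.4, 4.2]
```

```bash
for i in 1 2 ; do python3 steer.py '[[0,0,2,0,0,0],[0,0,4,0,0,0],[0,0,4,0,0,0]]'|egrep 'pos|^force';done
for i in 1 2 ; do python3 steer.py '[[0,0,1,0,0,0],[0,0,2,0,0,0],[0,0,2,0,0,0]]'|egrep 'pos|^force';done
```

```text
eef_pos: [570.2, -71.9, 290.3]
force: [0.5, -0.1, 5.6]
eef_pos: [570.2, -71.9, 286.6]
force: [-1.4, 0.0, 7.3]
eef_pos: [570.2, -71.9, 284.8]
force: [-1.9, 0.8, 7.6]
eef_pos: [570.2, -71.9, 283.4]
force: [-3.6, 0.7, 12.6]
```

```bash
python3 steer.py '[[0,0,1,0,0,0],[0,0,1,0,0,0],[0,0,1,0,0,0]]'|egrep 'pos|^force'
python3 steer.py '[[0,0,-4,0,0,0],[0,0,-12,0,0,0],[0,0,-30,0,0,0],[0,0,-65,0,0,0],[0,0,-98,0,0,0],[0,0,-98,0,0,0]]'|egrep 'pos|^force'
python3 -c "
from h import *
need([473,-53.5,165],79.7,0,0,1,173)
im={n:eyes.capture(n) for n in('scene','top')}
for n in im: cv2.imwrite(f'pics/{n}9.png',im[n][:,:,::-1])
print([(z,bright(warp('top',im['top'],z),185)) for z in (74,90,122)])"
```

```text
eef_pos: [570.3, -71.9, 283.4]
force: [-5.2, 1.5, 18.7]
eef_pos: [571.0, -72.0, 383.2]
force: [-0.0, 0.7, 0.1]
shift [  0.7 -99.8  45.2] rv [ 0.     0.001 -0.001] | t 41.2 q [-0.33  0.44  1.37 -0.    1.33 -0.15] grasp pt [571.1 -72.2 228.2] F [-0.   0.7  0.1] w 0.0
[(74, []), (90, []), (122, [])]
```

```bash
python3 steer.py '[[0,-40,0,0,0,0],[0,-75,5,0,0,0],[0.7,-99,20,0,0,0],[0.7,-99.5,44,0,0,0],[0.7,-99.5,44,0,0,0],[0.7,-99.5,44,0,0,0]]'|egrep 'pos'
python3 -c "
from h import *
need([473,-53.5,112],79.7,0,0,1,173)
im=eyes.capture('scene');cv2.imwrite('pics/s10.png',cv2.resize(im[120:300,230:430,::-1],None,fx=3,fy=3))"
```

```text
eef_pos: [473.0, -53.5, 335.5]
shift [-0.   0.5 50.5] rv [-0.009 -0.    -0.001] | t 42.0 q [-0.36  0.28  1.74 -0.    1.14 -0.18] grasp pt [471.7 -53.2 180.5] F [ 0.2 -0.9 -0.1] w -0.0
```

View pics/s10.png

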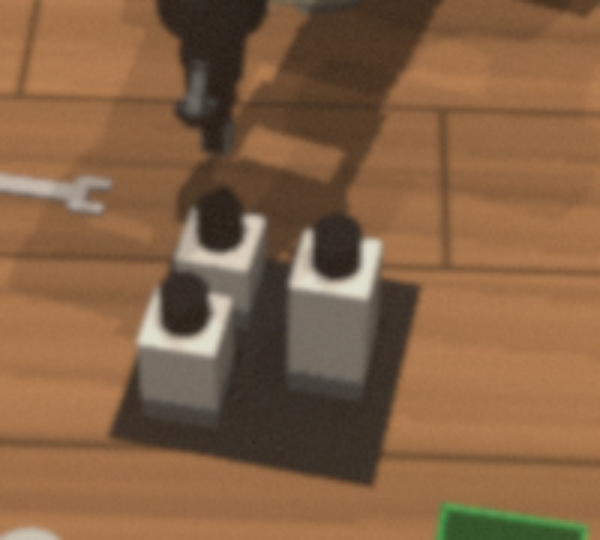

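All three stand in place, and the tip (215,150 in the crop) is right above bottle 4's head (218,200). Pressing.

```bash
python3 steer.py '[[0,0.5,20,0,0,0],[0,0.5,38,0,0,0],[0,0.5,50,0,0,0],[0,0.5,52,0,0,0],[0,0.5,52,0,0,0]]'|egrep 'pos|^force'
for i in 1 2 3 4; do python3 steer.py '[[0,0,2,0,0,0],[0,0,4,0,0,0],[0,0,4,0,0,0]]'|egrep 'pos|^force';done
```

```text
eef_pos: [473.2, -53.5, 284.3]
force: [0.0, -0.3, 0.1]
eef_pos: [472.9, -53.4, 280.0]
force: [0.0, -0.6, 0.3]
eef_pos: [473.0, -53.4, 276.1]
force: [-0.8, 0.5, 3.5]
eef_pos: [472.9, -53.4, 272.2]
force: [-1.3, 0.7, 7.1]
eef_pos: [472.9, -53.4, 268.4]
force: [-1.7, 0.5, 8.3]
```

```bash
python3 steer.py '[[0,0,1,0,0,0],[0,0,1.5,0,0,0],[0,0,1.5,0,0,0]]'|egrep 'pos|^force'; python3 steer.py '[[0,0,1,0,0,0],[0,0,1.5,0,0,0],[0,0,1.5,0,0,0]]'|egrep 'pos|^force'
```

```text
eef_pos: [472.9, -53.4, 267.4]
force: [-2.2, 1.7, 12.3]
eef_pos: [473.0, -53.4, 267.2]
force: [-7.3, 2.7, 26.7]
```

```bash
python3 steer.py '[[0,0,-4,0,0,0],[0,0,-12,0,0,0],[0,0,-30,0,0,0],[0,0,-65,0,0,0],[0,0,-110,0,0,0],[0,0,-130,0,0,0],[0,0,-130,0,0,0]]'|egrep 'pos|^force'
python3 steer.py '[[-45,0,0,0,0,0],[-90,0,0,0,0,0],[-135,0,0,0,0,0],[-180,0,0,0,0,0],[-225,0,0,0,0,0],[-270,0,0,0,0,0],[-300,0,0,0,0,0],[-300,0,0,0,0,0]]'|egrep pos
python3 steer.py '[[-20,20,0,0,0,0],[-40,40,0,0,0,0],[-40,40,0,0,0,0]]'|egrep pos
python3 -c "
from h import *
im={n:eyes.capture(n) for n in('scene','top')}
cv2.imwrite('pics/f.png',np.vstack([im['scene'][130:400,100:500],im['top'][100:400,150:550]])[:,:,::-1])
print([(z,bright(warp('top',im['top'],z),185)) for z in (74,90,122)],readout.sense()['time_s'])"
```

```text
eef_pos: [473.7, -53.5, 397.4]
force: [-0.4, -0.2, -0.8]
eef_pos: [418.5, -351.6, 392.7]
eef_pos: [452.8, -396.1, 392.5]
[(74, [(474, -53, array([56., 56.]), 11.0), (551, 37, array([59., 59.]), 9.9), (575, -73, array([57., 57.]), 9.9)]), (90, [(472, -52, array([55., 55.]), 11.0), (547, 36, array([58., 58.]), 10.0), (571, -72, array([56., 56.]), 9.7)]), (122, [(468, -51, array([54., 53.]), 11.3), (541, 35, array([56., 56.]), 10.3), (564, -70, array([55., 55.]), 9.9)])] 46.2
```

View pics/f.png

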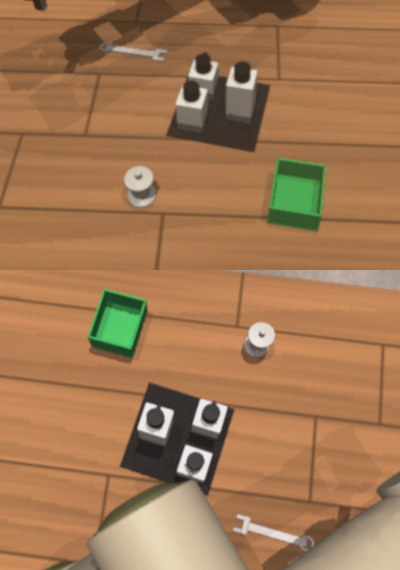

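```bash
python3 -c "
from rig import ctrl, eyes, readout, workorder
print(workorder.finish_job())"
```

```text
the job is handed in; nothing more can be done
None
```

The job is handed in at about 46 s: the three bottles present (1, 3 and 4; bottle 2 was absent) stand on the mat and were primed tallest to shortest, each pressed to its stop and let go, with the hub, parts bin and wrench untouched; the hand-in returned no verdict.

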